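Slide the drive block off a pump's out-of-true shaft

ROBOT

A 7-joint arm with a two-finger parallel gripper is mounted at the origin on the work surface. World frame = base frame: x ahead of the robot, y to its left, z up, the work surface at z = 0. Lengths are in m, angles in rad, forces in N, time in s.
With the tool pointing down it reaches from about 0.4 to 0.85 m from the base axis. Payload 10.4 kg.
Tool frame: the origin (TCP) lies midway between the tips of the shut fingers; the grasp point (between the pads) lies 19 mm behind it; z points along the fingers, x is the direction in which the jaws open and shut, and the axes are right-handed (so a half turn about z gives the same grasp; the last joint's range is limited). The gripper opens to 85 mm and grips with 20 to 120 N. Pads are 22 mm wide; open, the fingers measure 114 mm over their backs; the gripper's body (76 mm by 85 mm) begins 54 mm behind the grasp point. The pads swing forward as they close: fully open they stand 13 mm farther back than shut.
Start: joints at [-1.141, 0.332, -0.065, 1.46, 0.022, 1.35, -0.088], TCP at [0.273, 0.562, 0.231] pointing down, gripper open.
Joint ranges: [-2.6, 2.6], [-0.5, 2.12], [-1.47, 1.34], [0.16, 2.42], [-1.27, 4.41], [0.06, 2.06], [-2.6, 2.6]. Speed limits (rad/s): [2.22, 2.22, 2.79, 2.79, 3.14, 3.14, 3.14].

INTERFACE

Orientations are given as a unit quaternion [x, y, z, w].
In Python, from workcell import manip, cams gives the robot as it stands.
- The arm moves only by the tool move_arm, never from a script. Its argument "moves" is a list of rows, each a list of 7 numbers: the turn, a rotation vector about the tool's x, y, z in degrees, then the shift along the tool's x, y, z in m, then the finger opening in m, from 0 to 0.0854. A call has 1 to 10 rows; each row is the pose to reach, as a shift and turn from the pose commanded when the call began, along the tool's axes at that moment; what a row does not reach only later rows make up. A row lasts 1/10 s, in which the tool goes at most 50 mm and 8.59 degrees, less where a joint would pass 70% of its speed; a pose out of reach is approached as far as the arm can. A call with a gripper value outside its range is refused whole. The fingers move at their own pace and stop on an object; "grip_force" is the grip in N (left out, the last holds). Time passes only in rows, so rows that repeat a pose let the fingers close. It gives the time, the measured TCP pose, the force and the opening at its end, in the units of the state.
- manip.get_obs(): the state, without advancing time (a new reading comes with each control period).
- cams.camera(name): name is "side" or "top"; returns the picture (420x560x3 uint8, red, green, blue); there is no depth.
- cams.camera_params(name): a dict with "fx", "fy", "cx", "cy" (pixels), "xyz" and "rotation" of the camera in the world. Camera axes: x right, y up, looking along -z (the intrinsics and any distortion apply to the point x, -y, -z); pixel columns grow to the right and rows downward; lengths in m; the calibration is good to about 2 mm. A picture is of the moment at which its call begins. camera_params takes no time and is no camera call.
- manip.hand_in(): hands the job in, once; it reports no verdict.
The state is a dict: "clock": time; "joint_pos": joint angles; "joint_velocities": joint speeds; "tau": joint torques, N m; "position": TCP position; "ee_rot": TCP orientation; "ft_force": force on the tool from outside, world axes, zero at the start; "torque": the same for the moment, N m; "grip_width": opening from 0.0 (shut) to 1.0 (fully open).
Only numpy, scipy, OpenCV 4.12 (cv2) and the standard library are available. Lean on these libraries where they do the work, as an engineer would, in place of code of your own. Each camera call takes 0.05 s, during which the arm holds its last target. There are 200 camera calls.

TASK

Slide the square metal block along the pump's shaft and off its free end without forcing it: the shaft is out of true, so feel your way along it and keep the side load on it light. Carry the block to the white tray and set it down inside, the same side up as it hung, without dropping it. Leave the other things on the bench alone.

Things in the scene. Friction and masses are not known exactly. Their poses are not given: they have to be found in the camera images.
- pump: White bench pump, a box 200 deep (x), 170 wide (y), 200 mm high, fixed; place and yaw vary. Origin: centre of its underside, z up. Its steel front face, 102 mm from the origin, looks along its own -x and has only small fittings (knobs 20 mm proud, 60 mm up). A square steel shaft, 14 x 14 mm, sticks out level from the face, axis 165 mm up, free end near x = -310 mm, nothing below it.
- shaft_pivot (a point): Point on the shaft's axis, at (-160, 0, 165) mm of the pump's frame and with the pump's axes; the free end is 150 mm farther out. Seen from above, the shaft is turned about this point by an unknown angle, up to 0.11 rad to either side of the pump's -x (free end up to 17 mm aside); this frame does not show it. The shaft does not give; more than 8 N between it and the sliding block is too much.
- block_center (a point): Centre of the loose aluminium block on the shaft: 20 mm along the shaft (x), 42 wide (y), 42 high (z), 80 to 170 g, square through hole 17 x 17 mm along x at its middle (1.5 mm play each side). Starts within 1 mm of the pivot point along the shaft, the hole's top resting on the shaft, square to the pump, so its yaw does not tell the shaft's direction. Grip its flat +-y sides from above.
- tray: White open plastic tray fixed to the bench, 150 mm (x) by 190 mm (y) outside, 22 mm high, walls and floor 5 mm. Origin at the centre of its underside; place and yaw vary.
- jar: Bystander: small pale round jar with a white cap, 48 mm across, 75 mm high; origin at the centre of its underside.
- thumbnut: Bystander: steel round thumb nut, 30 mm across, 28 mm high; origin at the centre of its underside.
- wrench: Bystander: steel wrench, 150 mm long, lying along its x; origin on its underside near mid-length.

How it is judged:
By the outcome, as a careful person would: the job done as asked, in the order asked, and still so for the second after the job is handed in, with the robot touching nothing.
It also fails if it takes over 67 s, if anything falls off the work surface, if the arm or the gripper's body presses on something with over 40 N, if the wrist force passes 120 N, or if a joint passes its speed limit or range.

## Working session

There is one attempt and no reset: what is moved stays moved. The work goes in short steps, Python scripts to look and compute and a tool call to move; the robot and the scene stay as the last step left them, time stands still between calls to the robot, and variables do not carry over. Pictures are saved under pics/ and viewed, about 8 in all and at most 12, crops included, and the job is handed in when it is done.

Besides the shell and the picture viewer there is one more tool, called after "Call:" as name([rows], argument=value, ...), one row to a line, values as JSON. move_arm: Moves the arm, as the interface text tells. Its arguments: {"type":"object","properties":{"moves":{"type":"array","items":{"type":"array","items":{"type":"number"}}},"grip_force":{"type":"number"}},"required":["moves"]}

```bash
mkdir -p pics; ls; python3 - <<'E'
from workcell import manip, cams
import cv2
for n in("top","side"):
    im=cams.camera(n); cv2.imwrite(f"pics/{n}0.png",im[:,:,::-1]); p=cams.camera_params(n); print(n,p)
o=manip.get_obs(); print(o)
E
```

```text
pics
top {'fx': 546.7132500887988, 'fy': 546.7132500887988, 'cx': 279.46703702396155, 'cy': 208.0508333576635, 'xyz': array([0.46946378, 0.02181413, 1.1273582 ]), 'rotation': array([-0.0338386 ,  0.03534819,  0.71034849, -0.70214705])}
side {'fx': 434.5627711634825, 'fy': 434.5627711634825, 'cx': 284.24395535555715, 'cy': 209.0542555098461, 'xyz': array([ 0.26196674, -0.66353596,  0.57539852]), 'rotation': array([ 0.48140108, -0.09244477, -0.1771583 ,  0.85341778])}
{'clock': 0.1, 'joint_pos': array([-1.1405979 ,  0.33279119, -0.06467417,  1.46086155,  0.02156207,
        1.34991072, -0.08847269]), 'joint_velocities': array([-0.00207134, -0.00032995,  0.00060719, -0.00180519,  0.0010373 ,
        0.00032076,  0.00045337]), 'tau': array([ 1.25736711e-03, -6.26742411e+01,  4.93122381e-02, -3.92432463e+01,
        1.64679671e-02,  7.16557464e-03, -3.86676973e-06]), 'position': array([0.27328337, 0.56170607, 0.23060433]), 'ee_rot': array([ 8.47782581e-01,  5.30343556e-01, -5.33326262e-04,  3.51488442e-04]), 'ft_force': array([ 0.37539708, -0.7098734 ,  0.21840287]), 'torque': array([-0.01892152,  0.01668248, -0.04479941]), 'grip_width': 1.0025731341829438}
```

View pics/top0.png

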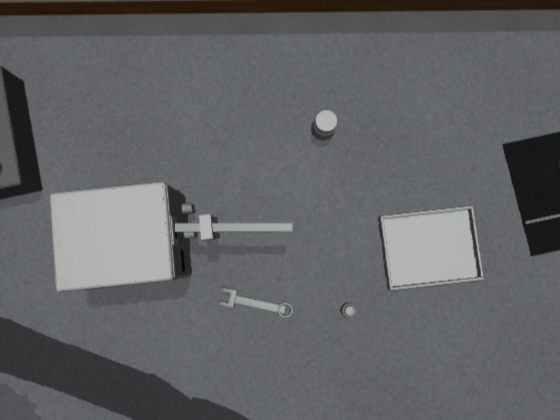

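View pics/side0.png

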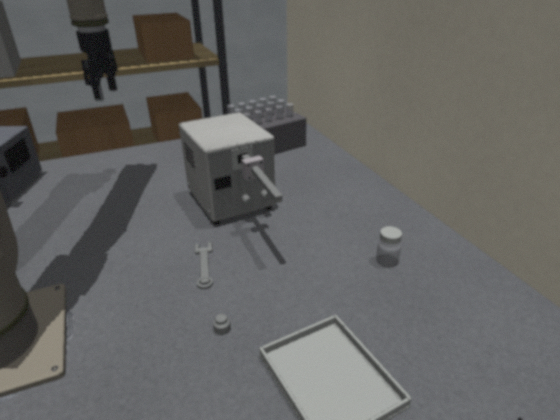

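Top view: pump top at about (52–175, 183–290), block at (206, 227), shaft running to a free end at (292, 227), tray centred at (431, 248), wrench (257, 303), nut (348, 310), jar (325, 124). The side view agrees.

```bash
cat > h.py <<'E'
import numpy as np, cv2
from scipy.spatial.transform import Rotation as R
from workcell import manip, cams
def ray(n,u,v):
    p=cams.camera_params(n); d=np.array([(u-p["cx"])/p["fx"],-(v-p["cy"])/p["fy"],-1.])
    return p["xyz"],R.from_quat(p["rotation"]).apply(d)
def plane(n,u,v,z):
    c,d=ray(n,u,v); return c+d*(z-c[2])/d[2]
def proj(n,P):
    p=cams.camera_params(n); q=R.from_quat(p["rotation"]).inv().apply(np.asarray(P)-p["xyz"])
    return p["cx"]+p["fx"]*q[0]/-q[2], p["cy"]-p["fy"]*q[1]/-q[2]
E
python3 - <<'E'
from h import *
im=cv2.imread("pics/top0.png"); g=cv2.cvtColor(im,cv2.COLOR_BGR2GRAY)
np.set_printoptions(precision=4,suppress=True)
print("col profile 250", g[215:240,250], "row 227", g[227,160:300:1])
# shaft edges by half-level crossing
def edges(prof):
    lo=np.median(np.r_[prof[:4],prof[-4:]]);hi=prof.max();t=(lo+hi)/2
    i=np.where(prof>t)[0]; a,b=i[0],i[-1]
    return a-(prof[a]-t)/(prof[a]-prof[a-1]), b+(prof[b]-t)/(prof[b]-prof[b+1])
cs=np.arange(222,287); e=np.array([edges(g[214:242,c].astype(float)) for c in cs])+214
for k in (0,1):
    f=np.polyfit(cs,e[:,k],1); print("edge",k,f,np.std(e[:,k]-np.polyval(f,cs)))
    a=plane("top",222,np.polyval(f,222),.172);b=plane("top",287,np.polyval(f,287),.172); print(a,b,np.degrees(np.arctan2(*(b-a)[:2])))
m=(g>120).astype(np.uint8)
cs_,_=cv2.findContours(m,cv2.RETR_EXTERNAL,cv2.CHAIN_APPROX_NONE)
for c in cs_:
    if cv2.contourArea(c)>300: 
        r=cv2.minAreaRect(c);print(cv2.contourArea(c),r)
# block rows/cols
for r in (215,218,221,234,237): print(r,g[r,192:222])
for c in (202,206,210): print(c,g[205:248,c])
big=cv2.resize(im[175:300,40:300],None,fx=3,fy=3,interpolation=cv2.INTER_CUBIC); big=cv2.convertScaleAbs(big,alpha=1.1)
cv2.imwrite("pics/crop.png",big)
E
```

```text
col profile 250 [102 103 103 102 104 102 101 112 140 162 164 165 165 165 163 149 118  95
 100 102 106 106 106 103 102] row 227 [180 180 180 180 179 179 172 152 119 104 130 125 108  61  72 146 154 154
 154 154 154 155 155 155 154 155 156 155 155 155 156 156 156 157 157 157
 157 158 157 161 178 180 180 180 180 181 180 180 181 179 176 145 117 155
 159 159 159 158 158 159 160 159 160 160 160 161 160 160 161 161 161 161
 162 162 162 162 162 162 164 163 164 163 163 164 164 163 164 165 164 164
 165 165 165 165 165 165 165 165 166 166 167 167 166 168 168 168 168 168
 168 168 168 168 168 168 169 169 169 168 169 169 169 169 169 170 169 169
 170 171 171 171 171 167 137 105 102 102 102 100 103 103]
edge 0 [ -0.0004 222.8475] 0.04600379221377003
[0.5386 0.1201 0.172 ] [0.5373 0.0063 0.172 ] -179.36176381239244
edge 1 [  0.001  230.2693] 0.0302946284393864
[0.525  0.1202 0.172 ] [0.5236 0.0065 0.172 ] -179.27792184697356
576.5 ((256.4555969238281, 304.25225830078125), (72.2559585571289, 17.480457305908203), 13.799484252929688)
1052.0 ((233.5, 226.5), (25.0, 117.0), 90.0)
6837.5 ((431.7525329589844
[... 708 characters left out ...]
  42  49  52  54  54  65  94 101]
237 [ 79  82  72  64  67  82 100 102 113 174 180 180 179 178 177 177 177 177
 176 171 127  62  49  47  50  58  58  67 100 102]
202 [104 104 101 102 103 103 102 101 103 124 157 178 181 180 180 180 180 180
 181 180 180 180 180 180 180 179 181 180 180 179 180 180 180 176 144  96
 100 103 101  99  95  86  85]
206 [102 101  99  99 100 100  99 100 107 139 168 179 180 180 180 180 180 180
 180 180 180 181 180 180 180 180 180 180 180 180 180 180 177 154 105  82
  96  98  98 101 102  97  92]
210 [106 103 102 102 103 104 102 101 107 117 132 143 145 157 168 169 170 171
 172 173 173 175 176 176 177 180 179 180 179 181 179 179 176 145  87  79
  84  84  84  84  85  86  85]
```

View pics/crop.png

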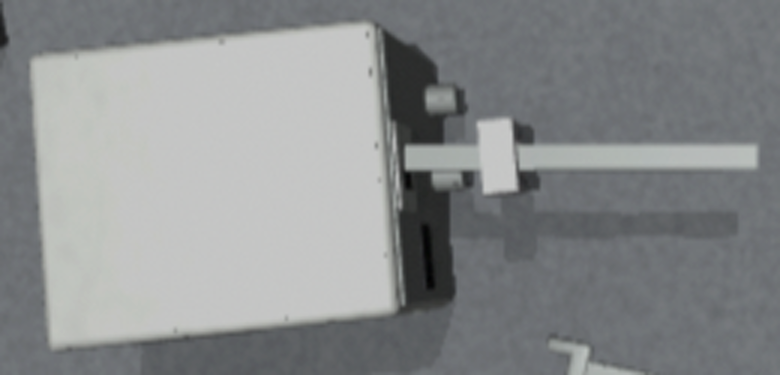

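The crop shows the pump top, both knobs, the block and the shaft's full free length clearly. Next I'll compute poses.

```bash
cat > meas.py <<'E'
from h import *
np.set_printoptions(precision=4,suppress=True)
g=cv2.cvtColor(cv2.imread("pics/top0.png"),cv2.COLOR_BGR2GRAY).astype(np.float32)
def cross(p,t,last=False):
    i=np.where(p>t)[0]
    if last: b=i[-1]; return b+(p[b]-t)/(p[b]-p[b+1])
    a=i[0]; return a-(p[a]-t)/(p[a]-p[a-1])
def wl(pts,z):
    P=np.array([plane("top",u,v,z) for u,v in pts]); d=cv2.fitLine(P[:,:2].astype(np.float32),cv2.DIST_HUBER,0,.001,.001).ravel()
    return d[2:],np.degrees(np.arctan2(d[1],d[0]))%180
# pump top edges at z=.2
up=[(c,170+cross(g[170:215,c],140)) for c in range(60,158)]
dn=[(c,270+cross(g[270:300,c],140,True)) for c in range(64,168)]
lf=[(45+cross(g[r,45:80],140),r) for r in range(200,285)]
for n,p in(("up",up),("dn",dn),("lf",lf)): print(n,wl(p,.2))
# shaft both sides
for a,b in((177,196),(222,287),):
    for last in(0,1): print("shaft",a,wl([(c,214+cross(g[214:242,c],132,last)) for c in range(a,b)],.172))
print("end",plane("top",160+cross(g[227,160:300],135,True),227,.172))
# block
bl=[(194+cross(g[r,194:222],140),r) for r in list(range(217,222))+list(range(233,237))]
print("block -x side edge",wl(bl,.1845)) 
br=[(194+cross(g[r,194:222],125,True),r) for r in list(range(217,222))+list(range(233,237))]
print("block br",wl(br,.1845))
for last in(0,1): print("blk y",wl([(c,200+cross(g[200:250,c],140,last)) for c in range(202,209)],.1845))
# tray
m=(g>110).astype(np.uint8); c=[c for c in cv2.findContours(m,0,1)[0] if 6000<cv2.contourArea(c)<9000][0]
P=np.array([plane("top",*q,.022)[:2] for q in c.reshape(-1,2)]).astype(np.float32)
print("tray",cv2.minAreaRect(P))
E
python3 meas.py
```

```text
up (array([0.5985, 0.3178], dtype=float32), np.float32(95.494644))
dn (array([0.4352, 0.2928], dtype=float32), np.float32(95.22693))
lf (array([0.517 , 0.4046], dtype=float32), np.float32(5.6113567))
shaft 177 (array([0.5383, 0.184 ], dtype=float32), np.float32(91.1918))
shaft 177 (array([0.5236, 0.1853], dtype=float32), np.float32(78.232666))
shaft 222 (array([0.5382, 0.0739], dtype=float32), np.float32(89.58901))
shaft 222 (array([0.5241, 0.0586], dtype=float32), np.float32(89.11564))
end [ 0.5297 -0.0024  0.172 ]
block -x side edge (array([0.5327, 0.1579], dtype=float32), np.float32(5.1527324))
block br (array([0.5325, 0.1378], dtype=float32), np.float32(4.9697742))
blk y (array([0.5529, 0.1482], dtype=float32), np.float32(96.50094))
blk y (array([0.5107, 0.1482], dtype=float32), np.float32(98.04826))
tray ((0.4951609969139099, -0.2874338626861572), (0.1511431187391281, 0.1903695911169052), 5.8912506103515625)
```

```bash
cat >> h.py <<'E'
def row(x,y,z,yaw,o=None):
    "shift/turn in tool axes to reach TCP x,y,z pointing straight down, tool x at world yaw (deg)"
    o=o or manip.get_obs(); A=R.from_quat(o["ee_rot"])
    a=np.radians(yaw); T=R.from_matrix(np.array([[np.cos(a),np.sin(a),0],[np.sin(a),-np.cos(a),0],[0,0,-1]]))
    print("turn",np.round((A.inv()*T).as_rotvec(degrees=True),2),"shift",np.round(A.inv().apply(np.array([x,y,z])-o["position"]),4))
E
python3 -c "
from h import *
row(.532,.148,.26,5.2)"
```

```text
turn [4.000e-02 7.000e-02 5.886e+01] shift [-0.2589  0.4136 -0.0291]
```

Call:
move_arm([
  [0, 0, 0, 0, 0, -0.05, 0.085],
  [0, 0, 8, -0.01, 0.02, -0.1, 0.085],
  [0, 0, 16, -0.035, 0.055, -0.1, 0.085],
  [0, 0, 24, -0.06, 0.095, -0.1, 0.085],
  [0, 0, 32, -0.085, 0.135, -0.1, 0.085],
  [0, 0, 40, -0.11, 0.175, -0.1, 0.085],
  [0, 0, 48, -0.135, 0.215, -0.1, 0.085],
  [0, 0, 56, -0.16, 0.255, -0.1, 0.085],
  [0, 0, 58.9, -0.185, 0.295, -0.1, 0.085],
  [0, 0, 58.9, -0.21, 0.335, -0.1, 0.085],
])

```text
clock: 1.1
position: [0.4833, 0.2248, 0.3311]
ee_rot: [0.999, 0.044, -0.0, -0.0]
ft_force: [1.3, 0.4, 0.6]
grip_width: 1.0
```

```bash
python3 -c "
from h import *
row(.532,.148,.26,5.2)"
```

```text
turn [-0.    0.02 -0.15] shift [0.0418 0.0808 0.0711]
```

Call:
move_arm([
  [0, 0, 0, 0.02, 0.04, 0.02, 0.085],
  [0, 0, 0, 0.042, 0.081, 0.04, 0.085],
  [0, 0, 0, 0.042, 0.081, 0.07, 0.085],
  [0, 0, 0, 0.042, 0.081, 0.09, 0.06],
  [0, 0, 0, 0.042, 0.081, 0.09, 0.06],
  [0, 0, 0, 0.042, 0.081, 0.09, 0.06],
  [0, 0, 0, 0.042, 0.081, 0.09, 0.06],
  [0, 0, 0, 0.042, 0.081, 0.09, 0.06],
])

```text
clock: 1.9
position: [0.5324, 0.1502, 0.2426]
ee_rot: [0.999, 0.045, 0.001, -0.0]
ft_force: [-0.1, -1.3, 1.5]
grip_width: 0.704
```

```bash
python3 - <<'E'
from h import *
row(.532,.148,.1445,5.2)
F=[]
im=cams.camera("side")[:,:,::-1]; cv2.imwrite("pics/side1.png",im)
u,v=proj("side",(.532,.148,.18)); print(u,v)
u,v=int(u),int(v)
cv2.imwrite("pics/side1c.png",cv2.resize(im[v-60:v+40,u-60:u+60],None,fx=6,fy=6,interpolation=cv2.INTER_CUBIC)); print(u-60,v-60)
for i in range(6): cams.camera("top"); F.append(manip.get_obs()["ft_force"])
print(np.mean(F,0),np.std(F,0))
E
```

```text
turn [-0.04 -0.1  -0.02] shift [-0.0007  0.0022  0.0981]
254.4276956188066 160.5723312161233
194 100
[-0.18531347 -0.12367409  0.0379773 ] [0.26946571 0.67007041 0.21658791]
```

View pics/side1c.png

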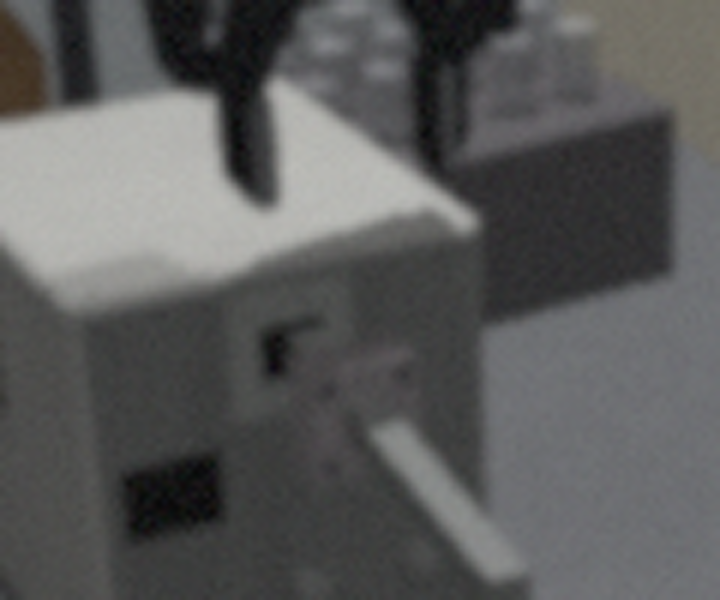

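The left fingertip is at about (237.7, 134.2) px and the right one at (265.7, 128.3). The block is in shadow, and the shaft's end top corners are near (275.7, 197) and (281.5, 193.5). I'll compare these with the projections.

```bash
python3 - <<'E'
from h import *
print("tcp",[np.round(proj("side",(.5324,.1502,z)),1) for z in(.2426,.248)])
for s in(-1,1): print("tip",np.round(proj("side",np.array([.5324,.1502,.247])+s*.036*np.array([.996,.09,0])),1))
for x in(-.007,.007):
  for z in(.158,.172): print("end",x,z,np.round(proj("side",(.5297+x,-.0024,z)),1), "near blk",np.round(proj("side",(.5315+x,.11,z)),1))
b=cv2.imread("pics/side0.png"); u0,v0=225,145
cv2.imwrite("pics/s0c.png",cv2.resize(b[v0:v0+65,u0:u0+75],None,fx=10,fy=9,interpolation=cv2.INTER_CUBIC))
for c in [(s,z) for s in(-.021,.021) for z in(.1425,.1845)]: print("blk",np.round(proj("side",(.532+c[0]+.0018*0,.138,c[1])),1))
E
```

```text
tcp [array([252.8, 132.7]), array([252.7, 130.2])]
tip [236.6 133.9]
tip [268.2 127.5]
end -0.007 0.158 [277.1 202.6] near blk [257.7 177.7]
end -0.007 0.172 [277.  196.2] near blk [257.4 171.7]
end 0.007 0.158 [283.9 201.1] near blk [263.9 176.5]
end 0.007 0.172 [283.8 194.7] near blk [263.7 170.5]
blk [247.7 179.9]
blk [246.5 162.2]
blk [265.8 176.2]
blk [265.1 158.7]
```

View pics/s0c.png

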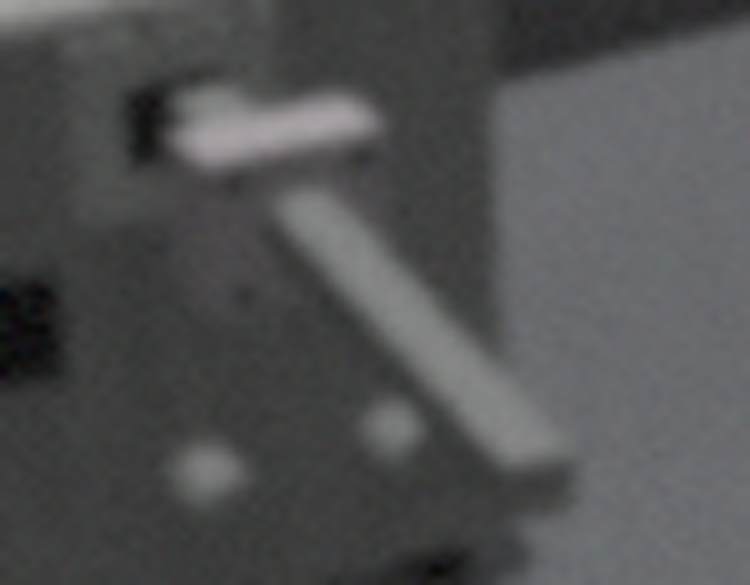

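Against the projection, the shaft reads about 2 px left in the side view while the fingers read about 1 px left. That leaves 1–3 mm of lateral doubt. I'll descend with the jaws wide open and compare the gaps on each side directly.

Call:
move_arm([
  [0, 0, 0, -0.0005, 0.002, 0.0, 0.085],
  [0, 0, 0, -0.0005, 0.002, 0.0, 0.085],
  [0, 0, 0, -0.0005, 0.002, 0.0, 0.085],
  [0, 0, 0, -0.0005, 0.002, 0.03, 0.085],
  [0, 0, 0, -0.0005, 0.002, 0.05, 0.085],
  [0, 0, 0, -0.0005, 0.002, 0.07, 0.085],
  [0, 0, 0, -0.0005, 0.002, 0.085, 0.085],
  [0, 0, 0, -0.0005, 0.002, 0.1, 0.085],
  [0, 0, 0, -0.0005, 0.002, 0.1, 0.06],
  [0, 0, 0, -0.0005, 0.002, 0.1, 0.06],
])

```text
clock: 3.25
position: [0.5317, 0.1477, 0.1416]
ee_rot: [0.999, 0.045, -0.0, 0.0]
ft_force: [0.4, 0.2, -0.1]
grip_width: 0.71
```

```bash
cat >> h.py <<'E'
def force(n=6):
    F=[]
    for i in range(n): cams.camera("top"); F.append(manip.get_obs()["ft_force"])
    o=manip.get_obs(); print("F",np.round(np.mean(F,0),2),"max",np.round(np.max(np.abs(F),0),2),"pos",np.round(o["position"],4),"w_mm",round(o["grip_width"]*85.4,1),"t",o["clock"])
E
python3 - <<'E'
from h import *
force()
im=cams.camera("side")[:,:,::-1].copy(); cv2.imwrite("pics/side2.png",im)
u0,v0=215,130
c=cv2.resize(im[v0:v0+55,u0:u0+75],None,fx=10,fy=10,interpolation=cv2.INTER_CUBIC)
cv2.imwrite("pics/side2c.png",cv2.convertScaleAbs(c,alpha=2.0))
E
```

```text
F [-0.11  0.2   0.13] max [1.08 0.51 0.6 ] pos [0.5319 0.1479 0.1419] w_mm 60.2 t 3.55
```

View pics/side2c.png

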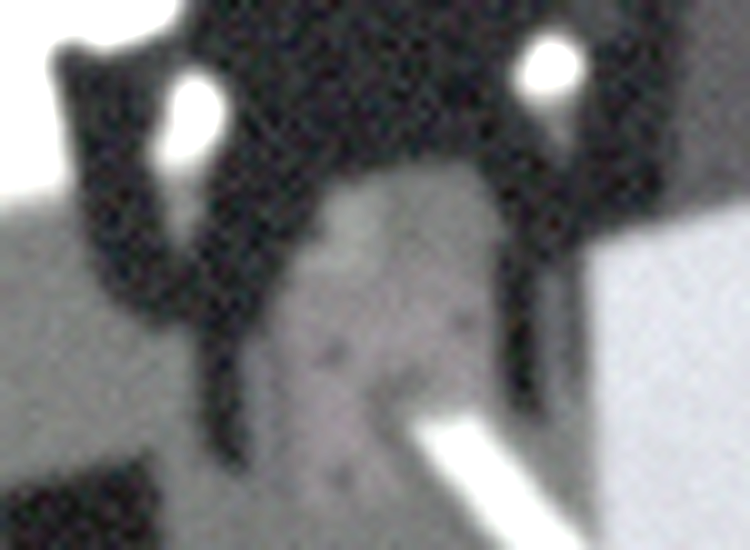

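Both fingers straddle the block, with its face at about 285–480 crop px and finger inner edges at about 245 and 500. The gaps look roughly even, but I can't tell to the millimetre. I'll close in small steps and read the force.

Call:
move_arm([
  [0, 0, 0, 0, 0, 0, 0.052],
  [0, 0, 0, 0, 0, 0, 0.049],
  [0, 0, 0, 0, 0, 0, 0.047],
  [0, 0, 0, 0, 0, 0, 0.046],
  [0, 0, 0, 0, 0, 0, 0.046],
], grip_force=20)

```text
clock: 4.1
position: [0.5315, 0.1477, 0.1413]
ee_rot: [0.999, 0.045, -0.0, -0.0]
ft_force: [-0.7, 0.1, 0.1]
grip_width: 0.54
```

```bash
python3 - <<'E'
from h import *
force(8)
a=cv2.imread("pics/side2.png").astype(float)
for v in(160,162,164,166): print(v,np.round((a[v,232:272,2]-a[v,232:272,1])).astype(int), a[v,232:272,1].astype(int))
im=cams.camera("side")[:,:,::-1].copy(); cv2.imwrite("pics/side3.png",im)
E
```

```text
F [-0.88 -0.04  0.33] max [1.88 0.51 0.89] pos [0.5316 0.1477 0.1413] w_mm 46.1 t 4.5
160 [-2 -3  4 -2  0  4  1 -1 -1  0  1  0  2  3  1 -1  0  3  0  3  0  3  3  1
  0  4  2  1  4 -1  2  0  1  0  0  2 -3  0 -1 -2] [25 27 23 26 10 23 10 24 19 33 48 62 68 69 67 70 70 70 71 67 72 67 73 67
 74 73 70 72 67 69 66 63 44 25 21 16 36 47 53 45]
162 [-1  1  2 -6  0 -1  3 -3  1  0  1  4  2  4  4  0  2  1  4  2  2  3  2  4
  1  2  1  3  4  2  2  2 -1  0  6 -3  2 -1 -1 -2] [41 35 27 22 12 20 22 26 31 40 54 58 68 67 67 71 73 70 71 73 72 74 71 73
 76 75 77 69 59 54 58 59 49 34 24 17 35 45 52 48]
164 [-1 -3 -1  2  1  2  2  0  1  0 -1  3  1  1  2  2 -1  1  1  0  2  3  1  3
  4  4  1  2  3  3  3  0 -2  2 -2 -5  2  0  0 -1] [63 56 42 21 20 28 26 42 49 55 55 61 66 71 68 65 60 62 72 75 76 72 74 73
 72 73 75 71 73 67 65 66 51 32 15 20 29 45 53 51]
166 [-3 -1 -2  3  1 -1  0 -2  0  1  2  0  2  0  3  1  1  0  1  2  1  2  1  2
  0  2  0  5  2  2 -1 -1  5  0  1 -5  0 -2  1 -2] [69 62 45 31 22 11 30 49 56 59 53 57 63 69 61 61 60 67 71 73 70 68 72 67
 64 69 70 71 73 71 71 70 47 34 22 19 31 45 53 52]
```

Call:
move_arm([
  [0, 0, 0, 0, 0, 0, 0.045],
  [0, 0, 0, 0, 0, 0, 0.045],
  [0, 0, 0, 0, 0, 0, 0.045],
])

```text
clock: 4.85
position: [0.5315, 0.1477, 0.1413]
ee_rot: [0.999, 0.045, -0.0, -0.0]
ft_force: [-1.9, -0.4, 1.1]
grip_width: 0.528
```

```bash
python3 - <<'E'
from h import *
force(8)
E
```

```text
F [-2.79 -0.5   1.58] max [3.51 1.34 2.05] pos [0.5315 0.1477 0.1413] w_mm 45.2 t 5.25
```

There is real contact: the -x finger presses the block against the shaft (Fx ≈ -2.8 N). So the shaft lies about 3 mm to the -x side of the gripper centre. I'll shift that way.

Call:
move_arm([
  [0, 0, 0, -0.001, 0, 0, 0.046],
  [0, 0, 0, -0.002, 0, 0, 0.046],
  [0, 0, 0, -0.003, 0, 0, 0.046],
  [0, 0, 0, -0.003, 0, 0, 0.046],
])

```text
clock: 5.65
position: [0.5286, 0.1475, 0.1414]
ee_rot: [0.999, 0.045, 0.0, -0.0]
ft_force: [-0.2, 0.1, -0.4]
grip_width: 0.54
```

```bash
python3 - <<'E'
from h import *
force(8)
E
```

```text
F [0.18 0.22 0.03] max [1.   0.98 0.52] pos [0.5286 0.1475 0.1413] w_mm 45.9 t 6.05
```

Call:
move_arm([
  [0, 0, 0, 0, 0, 0, 0.045],
  [0, 0, 0, 0, 0, 0, 0.044],
  [0, 0, 0, 0, 0, 0, 0.0435],
  [0, 0, 0, 0, 0, 0, 0.0435],
])

```text
clock: 6.45
position: [0.5287, 0.1475, 0.1414]
ee_rot: [0.999, 0.045, 0.0, -0.0]
ft_force: [0.0, -0.3, 1.0]
grip_width: 0.512
```

```bash
python3 - <<'E'
from h import *
force(6)
E
```

```text
F [1.29 0.11 0.36] max [2.46 1.05 1.1 ] pos [0.5287 0.1475 0.1414] w_mm 43.8 t 6.75
```

The +x side touches lightly at 43.8 mm. With the block yawed about 6° to the shaft, the play is only about ±0.4 mm, so both contacts put the centre near x = 0.5298. I'll centre there and close.

Call:
move_arm([
  [0, 0, 0, 0.0006, 0, 0, 0.045],
  [0, 0, 0, 0.0012, 0, 0, 0.045],
  [0, 0, 0, 0.0012, 0, 0, 0.044],
  [0, 0, 0, 0.0012, 0, 0, 0.0432],
  [0, 0, 0, 0.0012, 0, 0, 0.0425],
  [0, 0, 0, 0.0012, 0, 0, 0.0425],
])

```text
clock: 7.35
position: [0.5297, 0.1475, 0.1413]
ee_rot: [0.999, 0.045, -0.0, -0.0]
ft_force: [-1.4, 0.1, 0.0]
grip_width: 0.499
```

```bash
python3 - <<'E'
from h import *
force(6)
E
```

```text
F [-0.38 -0.39 -0.41] max [1.14 1.06 0.9 ] pos [0.5297 0.1476 0.1413] w_mm 42.4 t 7.65
```

Call:
move_arm([
  [0, 0, 0, 0, 0, 0, 0.0415],
  [0, 0, 0, 0, 0, 0, 0.04],
  [0, 0, 0, 0, 0, 0, 0.038],
  [0, 0, 0, 0, 0, 0, 0.038],
], grip_force=25)

```text
clock: 8.05
position: [0.5298, 0.1476, 0.1413]
ee_rot: [0.999, 0.045, -0.0, -0.0]
ft_force: [-0.4, -0.1, 1.1]
grip_width: 0.492
```

```bash
python3 - <<'E'
from h import *
force(6)
E
```

```text
F [-0.49 -0.24  0.29] max [1.42 0.92 1.14] pos [0.5298 0.1476 0.1413] w_mm 41.8 t 8.35
```

Call:
move_arm([
  [0, 0, 0, 0, 0, -0.0008, 0.038],
  [0, 0, 0, 0, 0, -0.0015, 0.038],
  [0, 0, 1, 0, 0, -0.0015, 0.038],
  [0, 0, 2, 0, 0, -0.0015, 0.038],
  [0, 0, 3, 0, 0, -0.0015, 0.038],
  [0, 0, 3, 0, 0, -0.0015, 0.038],
])

```text
clock: 8.95
position: [0.5298, 0.1476, 0.1428]
ee_rot: [1.0, 0.018, -0.0, -0.0]
ft_force: [0.6, -0.5, -1.0]
grip_width: 0.492
```

```bash
python3 - <<'E'
from h import *
force(6)
E
```

```text
F [-0.03  0.04 -1.38] max [1.57 0.57 1.9 ] pos [0.5298 0.1476 0.1428] w_mm 41.7 t 9.25
```

The weight reads about 1.4 N with no lateral load. I'll finish aligning, then slide along tool y, which is now the shaft direction.

Call:
move_arm([
  [0, 0, 1, 0, 0, 0, 0.038],
  [0, 0, 2, 0, 0, 0, 0.038],
  [0, 0, 2.9, 0, 0, 0, 0.038],
  [0, 0, 2.9, 0, 0, 0, 0.038],
])

```text
clock: 9.65
position: [0.5298, 0.1476, 0.1428]
ee_rot: [1.0, -0.007, -0.0, -0.0]
ft_force: [0.2, -0.2, -0.8]
grip_width: 0.489
```

Call:
move_arm([
  [0, 0, 0, 0, 0.002, 0, 0.038],
  [0, 0, 0, 0, 0.005, 0, 0.038],
  [0, 0, 0, 0, 0.009, 0, 0.038],
  [0, 0, 0, 0, 0.013, 0, 0.038],
  [0, 0, 0, 0, 0.017, 0, 0.038],
  [0, 0, 0, 0, 0.02, 0, 0.038],
  [0, 0, 0, 0, 0.02, 0, 0.038],
])

```text
clock: 10.35
position: [0.5296, 0.1269, 0.1428]
ee_rot: [1.0, -0.007, 0.0, 0.0]
ft_force: [0.1, 0.8, -1.7]
grip_width: 0.488
```

```bash
python3 - <<'E'
from h import *
force(6); print(R.from_quat(manip.get_obs()["ee_rot"]).as_matrix()[:,1])
E
```

```text
F [ 0.07 -0.04 -1.37] max [0.62 0.59 1.93] pos [0.5295 0.1278 0.1428] w_mm 41.8 t 10.65
[-1.26417301e-02 -9.99920080e-01 -1.39308544e-04]
```

Call:
move_arm([
  [0, 0, 0, 0, 0.003, 0, 0.038],
  [0, 0, 0, 0, 0.007, 0, 0.038],
  [0, 0, 0, 0, 0.012, 0, 0.038],
  [0, 0, 0, 0, 0.017, 0, 0.038],
  [0, 0, 0, 0, 0.022, 0, 0.038],
  [0, 0, 0, 0, 0.026, 0, 0.038],
  [0, 0, 0, 0, 0.03, 0, 0.038],
  [0, 0, 0, 0, 0.03, 0, 0.038],
])

```text
clock: 11.45
position: [0.5292, 0.0968, 0.1429]
ee_rot: [1.0, -0.007, 0.0, 0.0]
ft_force: [-1.3, -0.5, -0.9]
grip_width: 0.489
```

```bash
python3 - <<'E'
from h import *
force(6)
E
```

```text
F [-0.15 -0.4  -0.75] max [0.58 0.98 1.24] pos [0.5291 0.0978 0.1428] w_mm 41.7 t 11.75
```

Call:
move_arm([
  [0, 0, 0, 0, 0.003, 0, 0.038],
  [0, 0, 0, 0, 0.007, 0, 0.038],
  [0, 0, 0, 0, 0.012, 0, 0.038],
  [0, 0, 0, 0, 0.017, 0, 0.038],
  [0, 0, 0, 0, 0.021, 0, 0.038],
  [0, 0, 0, 0, 0.025, 0, 0.038],
  [0, 0, 0, 0, 0.025, 0, 0.038],
])

```text
clock: 12.45
position: [0.5288, 0.0718, 0.1428]
ee_rot: [1.0, -0.007, 0.0, 0.0]
ft_force: [0.2, -0.3, -1.1]
grip_width: 0.488
```

```bash
python3 - <<'E'
from h import *
force(8)
E
```

```text
F [ 0.22  0.08 -0.99] max [1.29 0.79 1.27] pos [0.5288 0.0728 0.1428] w_mm 41.9 t 12.85
```

Call:
move_arm([
  [0, 0, 0, 0, 0.003, 0, 0.038],
  [0, 0, 0, 0, 0.007, 0, 0.038],
  [0, 0, 0, 0, 0.012, 0, 0.038],
  [0, 0, 0, 0, 0.017, 0, 0.038],
  [0, 0, 0, 0, 0.021, 0, 0.038],
  [0, 0, 0, 0, 0.025, 0, 0.038],
  [0, 0, 0, 0, 0.025, 0, 0.038],
])

```text
clock: 13.55
position: [0.5285, 0.0468, 0.1428]
ee_rot: [1.0, -0.007, 0.0, 0.0]
ft_force: [0.4, 0.4, -2.0]
grip_width: 0.492
```

```bash
python3 - <<'E'
from h import *
force(8)
E
```

```text
F [-0.1  -0.03 -1.08] max [1.37 1.24 1.73] pos [0.5285 0.0478 0.1428] w_mm 41.7 t 13.95
```

Call:
move_arm([
  [0, 0, 0, 0, 0.003, 0, 0.038],
  [0, 0, 0, 0, 0.007, 0, 0.038],
  [0, 0, 0, 0, 0.012, 0, 0.038],
  [0, 0, 0, 0, 0.017, 0, 0.038],
  [0, 0, 0, 0, 0.021, 0, 0.038],
  [0, 0, 0, 0, 0.025, 0, 0.038],
  [0, 0, 0, 0, 0.025, 0, 0.038],
])

```text
clock: 14.65
position: [0.5282, 0.0218, 0.1428]
ee_rot: [1.0, -0.007, 0.0, 0.0]
ft_force: [-0.9, 0.6, -1.1]
grip_width: 0.489
```

```bash
python3 - <<'E'
from h import *
force(8)
E
```

```text
F [-0.07  0.2  -1.01] max [0.97 0.65 1.45] pos [0.5282 0.0227 0.1428] w_mm 41.6 t 15.05
```

Call:
move_arm([
  [0, 0, 0, 0, 0.003, 0, 0.038],
  [0, 0, 0, 0, 0.007, 0, 0.038],
  [0, 0, 0, 0, 0.012, 0, 0.038],
  [0, 0, 0, 0, 0.017, 0, 0.038],
  [0, 0, 0, 0, 0.021, 0, 0.038],
  [0, 0, 0, 0, 0.025, 0, 0.038],
  [0, 0, 0, 0, 0.025, 0, 0.038],
])

```text
clock: 15.75
position: [0.5278, -0.0032, 0.1428]
ee_rot: [1.0, -0.007, 0.0, 0.0]
ft_force: [-0.9, -0.4, -1.4]
grip_width: 0.489
```

```bash
python3 - <<'E'
from h import *
force(8)
E
```

```text
F [ 0.45  0.12 -1.15] max [0.97 0.96 1.79] pos [ 0.5278 -0.0022  0.1428] w_mm 41.7 t 16.15
```

Call:
move_arm([
  [0, 0, 0, 0, 0.003, 0, 0.038],
  [0, 0, 0, 0, 0.007, 0, 0.038],
  [0, 0, 0, 0, 0.012, 0, 0.038],
  [0, 0, 0, 0, 0.017, 0, 0.038],
  [0, 0, 0, 0, 0.022, 0, 0.038],
  [0, 0, 0, 0, 0.028, 0, 0.038],
  [0, 0, 0, 0, 0.035, 0, 0.038],
  [0, 0, 0, 0, 0.035, 0, 0.038],
])

```text
clock: 16.95
position: [0.5273, -0.0388, 0.1429]
ee_rot: [1.0, -0.007, 0.0, 0.0]
ft_force: [0.1, 0.6, -0.8]
grip_width: 0.487
```

```bash
python3 - <<'E'
from h import *
force(6)
im=cams.camera("top")[:,:,::-1]; cv2.imwrite("pics/top2.png",im)
# target: tray centre
row(.4945,-.287,.142,-.7)
E
```

```text
F [-0.21  0.02 -0.97] max [0.62 0.68 1.76] pos [ 0.5274 -0.0371  0.1428] w_mm 41.7 t 17.25
turn [-0.01  0.   -0.02] shift [-0.0298  0.2503  0.0007]
```

View pics/top2.png

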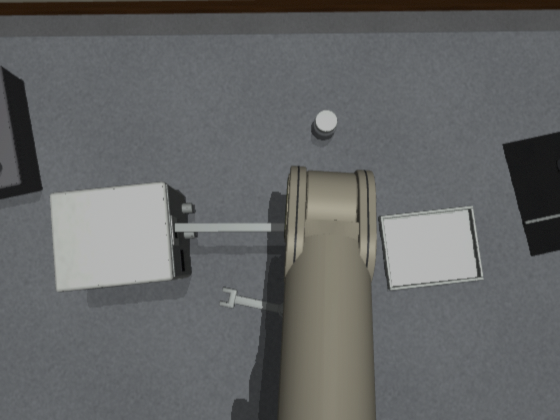

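The block is clear of the free end and the shaft is bare at its tip (~272, 227 px, next to the arm). I'll carry it to the tray.

Call:
move_arm([
  [0, 0, 0, 0, 0.015, 0, 0.038],
  [0, 0, 0, -0.005, 0.045, 0, 0.038],
  [0, 0, 0, -0.01, 0.08, 0, 0.038],
  [0, 0, 0, -0.015, 0.115, 0, 0.038],
  [0, 0, 0, -0.02, 0.15, 0, 0.038],
  [0, 0, 0, -0.025, 0.185, 0, 0.038],
  [0, 0, 0, -0.03, 0.215, 0, 0.038],
  [0, 0, 0, -0.03, 0.24, 0, 0.038],
  [0, 0, 0, -0.03, 0.25, 0, 0.038],
  [0, 0, 0, -0.03, 0.25, 0, 0.038],
])

```text
clock: 18.3
position: [0.4939, -0.288, 0.1427]
ee_rot: [1.0, -0.007, -0.0, 0.0]
ft_force: [0.0, -0.1, -1.1]
grip_width: 0.49
```

Call:
move_arm([
  [0, 0, 0, 0, 0, 0.01, 0.038],
  [0, 0, 0, 0, 0, 0.03, 0.038],
  [0, 0, 0, 0, 0, 0.05, 0.038],
  [0, 0, 0, 0, 0, 0.07, 0.038],
  [0, 0, 0, 0, 0, 0.085, 0.038],
  [0, 0, 0, 0, 0, 0.095, 0.038],
  [0, 0, 0, 0, 0, 0.1, 0.038],
  [0, 0, 0, 0, 0, 0.1, 0.038],
])

```text
clock: 19.1
position: [0.4941, -0.2866, 0.0424]
ee_rot: [1.0, -0.006, -0.0, -0.0]
ft_force: [0.2, 0.5, -1.4]
grip_width: 0.491
```

```bash
python3 - <<'E'
from h import *
force(6); row(.4945,-.287,.0038,5.5)
im=cams.camera("side")[:,:,::-1]
cv2.imwrite("pics/side4.png",cv2.convertScaleAbs(cv2.resize(im[220:420,220:430],None,fx=3,fy=3),alpha=1.4))
E
```

```text
F [-0.25 -0.37 -0.85] max [0.94 0.72 1.53] pos [ 0.4945 -0.2872  0.0434] w_mm 41.8 t 19.4
turn [ 0.01 -0.06 -6.25] shift [-0.     -0.0002  0.0396]
```

View pics/side4.png

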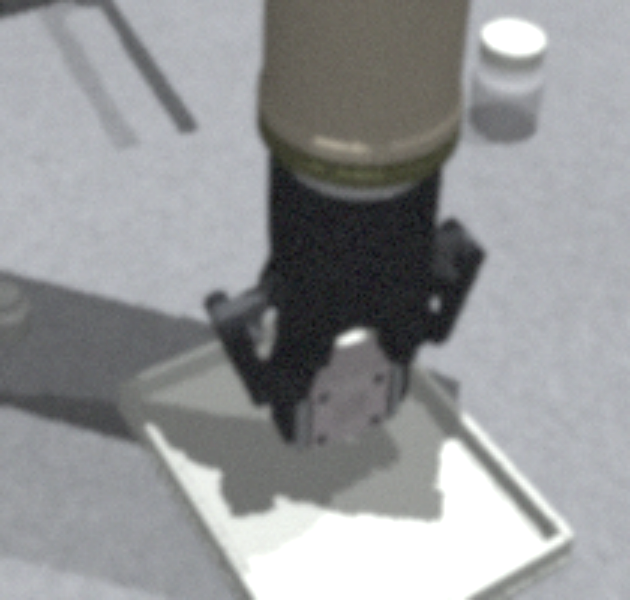

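The block hangs level between the fingers (crop about 350, 390), over the tray floor. I'll lower it quickly to just above the floor, then slowly until it touches.

Call:
move_arm([
  [0, 0, -3, 0, 0, 0.008, 0.038],
  [0, 0, -6, 0, 0, 0.018, 0.038],
  [0, 0, -6, 0, 0, 0.026, 0.038],
  [0, 0, -6, 0, 0, 0.032, 0.038],
  [0, 0, -6, 0, 0, 0.034, 0.038],
  [0, 0, -6, 0, 0, 0.034, 0.038],
])

```text
clock: 20.05
position: [0.494, -0.287, 0.0086]
ee_rot: [0.999, 0.045, -0.0, -0.0]
ft_force: [-0.3, -0.0, -1.6]
grip_width: 0.491
```

```bash
python3 - <<'E'
from h import *
force(6)
E
```

```text
F [-0.09  0.2  -1.45] max [0.43 0.82 2.2 ] pos [ 0.4944 -0.2871  0.0091] w_mm 41.7 t 20.35
```

Call:
move_arm([
  [0, 0, 0, 0, 0, 0.001, 0.038],
  [0, 0, 0, 0, 0, 0.002, 0.038],
  [0, 0, 0, 0, 0, 0.003, 0.038],
  [0, 0, 0, 0, 0, 0.003, 0.038],
])

```text
clock: 20.75
position: [0.494, -0.2869, 0.0056]
ee_rot: [0.999, 0.046, -0.0, -0.0]
ft_force: [0.4, 0.4, -0.3]
grip_width: 0.492
```

```bash
python3 - <<'E'
from h import *
force(6)
E
```

```text
F [ 0.12 -0.25 -1.16] max [0.86 0.85 2.02] pos [ 0.4942 -0.287   0.0058] w_mm 41.8 t 21.05
```

Call:
move_arm([
  [0, 0, 0, 0, 0, 0.0005, 0.038],
  [0, 0, 0, 0, 0, 0.001, 0.038],
  [0, 0, 0, 0, 0, 0.001, 0.038],
])

```text
clock: 21.35
position: [0.4941, -0.287, 0.0047]
ee_rot: [0.999, 0.046, -0.0, -0.0]
ft_force: [0.4, 0.2, -1.5]
grip_width: 0.495
```

```bash
python3 - <<'E'
from h import *
force(6)
E
```

```text
F [-0.18 -0.19 -1.55] max [0.71 0.35 2.46] pos [ 0.4941 -0.287   0.0048] w_mm 41.8 t 21.65
```

Call:
move_arm([
  [0, 0, 0, 0, 0, 0.0005, 0.038],
  [0, 0, 0, 0, 0, 0.001, 0.038],
  [0, 0, 0, 0, 0, 0.001, 0.038],
])

```text
clock: 21.95
position: [0.4942, -0.287, 0.0039]
ee_rot: [0.999, 0.046, 0.0, -0.0]
ft_force: [0.6, 0.1, 0.8]
grip_width: 0.486
```

```bash
python3 - <<'E'
from h import *
force(6)
E
```

```text
F [-0.76  0.3   1.89] max [2.08 1.04 2.53] pos [ 0.4942 -0.287   0.0039] w_mm 41.5 t 22.25
```

The block touches the floor at z = 0.0039, where predicted. I'll release slowly and retreat.

Call:
move_arm([
  [0, 0, 0, 0, 0, 0, 0.043],
  [0, 0, 0, 0, 0, 0, 0.044],
  [0, 0, 0, 0, 0, 0, 0.047],
  [0, 0, 0, 0, 0, 0, 0.052],
  [0, 0, 0, 0, 0, 0, 0.058],
  [0, 0, 0, 0, 0, 0, 0.06],
  [0, 0, 0, 0, 0, 0, 0.06],
])

```text
clock: 22.95
position: [0.4941, -0.287, 0.0038]
ee_rot: [0.999, 0.046, 0.0, -0.0]
ft_force: [0.2, 0.0, 0.6]
grip_width: 0.708
```

Call:
move_arm([
  [0, 0, 0, 0, 0, -0.01, 0.06],
  [0, 0, 0, 0, 0, -0.03, 0.06],
  [0, 0, 0, 0, 0, -0.06, 0.06],
  [0, 0, 0, 0, 0, -0.1, 0.06],
  [0, 0, 0, 0, 0, -0.14, 0.06],
  [0, 0, 0, 0, 0, -0.18, 0.06],
  [0, 0, 0, 0, 0, -0.22, 0.06],
  [0, 0, 0, 0, 0, -0.22, 0.06],
])

```text
clock: 23.75
position: [0.496, -0.2887, 0.2301]
ee_rot: [0.999, 0.045, 0.004, 0.002]
ft_force: [0.1, -0.3, -1.2]
grip_width: 0.707
```

```bash
python3 - <<'E'
from h import *
force(6)
im=cams.camera("side")[:,:,::-1]
cv2.imwrite("pics/side5.png",cv2.convertScaleAbs(im,alpha=1.3))
E
```

```text
F [ 0.25  0.07 -0.08] max [0.97 0.99 0.43] pos [ 0.4935 -0.2867  0.2226] w_mm 60.0 t 24.05
```

View pics/side5.png

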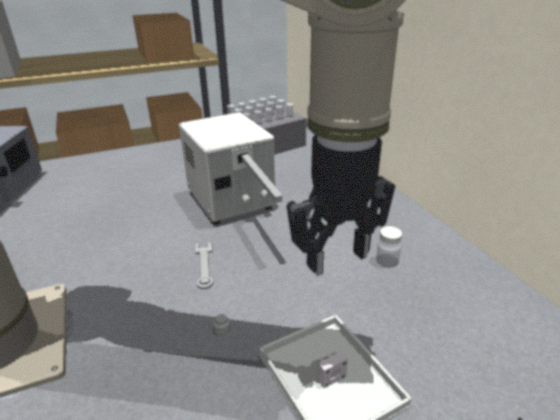

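The block stands upright in the tray at about (332, 367) px, with the hole horizontal. The shaft is bare, the gripper is empty (force ≈ 0), and the jar, nut and wrench haven't moved.

```bash
python3 -c "
from workcell import manip
print(manip.hand_in())"
```

```text
the job is handed in; nothing more can be done
None
```

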